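# Put the cinema remote on charge

### The job

The big black remote needs charging: pull the charging dock's tray out by its orange grip, all the way to its stop, then gently lay the remote face up in the tray's cradle, seated fully home between its end pockets, with the remote's copper-banded end at the end of the cradle that has the copper contacts. Leave the tray out at its stop, let go of everything, and do not disturb the other things on the console.

Things in the scene. Friction and masses are not known exactly. Their poses are not given: they have to be found in the camera images.
- dock: the charging dock, fixed to the console top: white box, walnut top, 170 mm deep (x), 250 wide (y), 66 high; origin at the centre of its underside, its front looks along its -x. It carries the tray.
- tray (a joint): slide of the dock's tray, m: 0 shut, 0.13 out at its hard stop; starts at 0 to 0.02. It slides level along the dock's -x. Friction about 3.5 N plus a light return spring (12 N/m, 1.6 N at the stop): it takes about 5 N to pull, and friction holds it where it is left. While it is shut the cradle is hidden under the dock's top.
- grip (a point): centre of the orange pull grip on the tray's front: upright block 32 mm long (x, the pull), 16 thick (y), 30 high, its top 62 mm above the table, on a slim neck 14 mm clear of the white front panel (panel top 50 mm above the table). Pinch its 16 mm from above. Axes of the dock: x into the dock, y to the left seen from the robot, z up. Moves with the tray.
- cradle (a point): on the tray, 103 mm behind the grip: centre of the cradle's dark bed, 20 mm above the table, 8 above the tray floor; dock axes. The remote's underside rests here, its axes agreeing with these. At the stop it is 65 mm ahead of the housing. End pockets with flared lips, 16 mm above the bed: inside 170 mm (y) by 51 (x), 2.5 mm clear all round; the middle 100 mm is open on both sides for fingers.
- contacts (a point): the three copper contacts on the end wall of the cradle, at its -y end, 88 mm from the cradle's centre: the remote's copper-banded end goes here. Moves with the tray.
- remote: big black remote, 46 mm wide (its x), 165 mm long (its y), 20 mm thick, 0.1 to 0.2 kg, with a silver ring on its face towards the head end (+y) and a copper band across its face at the contact end (-y). Origin: centre of its underside; z out of its face. It lies loose, face up, on the table, anywhere to the robot's right of the dock.
- remote_head (a point): middle of the remote's head end face (the end without the copper band), 82.5 mm along +y from the remote's origin and 10 mm above its underside.
- white_remote: bystander: small white remote, 38 x 130 x 16 mm, loose on the table; origin at the centre of its underside. Leave alone.
- tumbler: bystander: glass tumbler, 72 mm across, 90 mm high; origin at the centre of its underside. Leave alone.
- popcorn: bystander: yellow popcorn cup, 104 mm across, 120 mm high; origin at the centre of its underside. Leave alone.
- gamepad: bystander: grey game controller, about 90 x 170 x 45 mm; origin under its centre. Leave alone.

How it is judged (in metres and radians):
On the way:
1. the tray is pulled out to its stop (value of joint tray above 0.122 m), for 0.2 s.
At the end, for the whole second after the job is handed in: tray within 10 mm of its stop (joint above 0.120); remote still, in the cradle: origin within 5 mm along and across and 3 mm in height of the cradle point, lengths within 0.08 rad, face up within 0.06 rad, copper end at the contacts (value of joint tray above 0.12 m and x of remote in the frame of cradle between -0.005 and 0.005 m and y of remote in the frame of cradle between -0.005 and 0.005 m and z of remote in the frame of cradle between -0.003 and 0.003 m and y of remote_head in the frame of cradle above 0.06 m and angle between the y axis of remote and the y axis of cradle, either way round below 0.08 rad and angle between remote's own z axis and vertical below 0.06 rad and linear speed of remote below 0.02 m/s); the robot touches nothing.
It fails at once if a bystander (white remote, tumbler, popcorn cup or gamepad) is moved more than 30 mm or the tumbler or cup is tipped (distance of any of white_remote, tumbler, popcorn, gamepad from where it was at the start of the episode above 0.03 m or angle between any of tumbler, popcorn's own z axis and vertical above 0.5 rad).
It fails at once if the remote is dropped or slammed into the cradle (moves faster than 0.5 m/s within 40 mm of its seat) (distance between remote and cradle below 0.04 m and linear speed of remote above 0.5 m/s).
It also fails if it takes over 58 s, if anything falls off the work surface, if the arm or the gripper's body presses on something with over 40 N, if the wrist force passes 120 N, or if a joint passes its speed limit or range.

### The arm

A 6-joint arm with a two-finger parallel gripper is mounted at the origin on the work surface. World frame = base frame: x ahead of the robot, y to its left, z up, the work surface at z = 0. Lengths are in mm, angles in rad, forces in N, time in s.
With the tool pointing down it reaches from about 350 to 775 mm from the base axis. Payload 7.3 kg.
Tool frame: the origin (TCP) lies midway between the tips of the shut fingers; the grasp point (between the pads) lies 19 mm behind it; z points along the fingers, y is the line along which they close (so a half turn about z gives the same grasp; the last joint's range is limited). The gripper opens to 92 mm and grips with 3 to 60 N. Pads are 19 mm wide; open, the fingers measure 130 mm over their backs; the gripper's body (75 mm by 190 mm) begins 47 mm behind the grasp point.
Start: joints at [0.956, 0.342, 1.524, -0, 1.275, -0.146], TCP at [237.193, 468.385, 226.741] pointing down, gripper open.
Joint ranges: [-2.53, 2.53], [-0.77, 2.02], [0.04, 2.7], [-1, 4.14], [0.28, 2.66], [-3.11, 3.11]. Speed limits (rad/s): [2.57, 2.57, 3.14, 3.14, 3.14, 3.14].

### API

Orientations are given as [roll, pitch, yaw] about the fixed x, y, z axes, in that order (R = Rz(yaw) Ry(pitch) Rx(roll)).
In Python, from plant import bot gives the robot as it stands.
- The arm moves only by the tool servo_tool, never from a script. Its argument "deltas" is a list of rows, each a list of 2 entries, a list of its own where there are three numbers: the shift along the tool's x, y, z in m, then the turn, a rotation vector about the tool's x, y, z in degrees. A call has 1 to 20 rows; each row shifts and turns the commanded pose from where the row before left it, along the tool's axes as they then stand; what a row does not reach is not made up. A row lasts 1/8 s, in which the tool goes at most 62.5 mm and 10.7 degrees, less where a joint would pass 70% of its speed; a pose out of reach is approached as far as the arm can. A call with a gripper value outside its range is refused whole. "fingers" is the opening, from 0 (shut) to 1 (fully open), set as the call begins (left out, the last holds). The fingers move at their own pace and stop on an object; the grip force is fixed at half the most. Time passes only in rows, so rows that do not move let the fingers close. It gives the time, the measured TCP pose, the force, the opening and the grip force at its end, in the units of the state.
- bot.get_obs(): the state, without advancing time (a new reading comes with each control period).
- bot.capture(name): name is "scene" or "top" or "wrist"; returns the picture (420x560x3 uint8, red, green, blue); there is no depth.
- bot.camera_model(name): a dict with "mtx" (3x3 intrinsics, pixels), "xyz" and "rotation" of the camera in the world. Camera axes: x right, y down, z forward; pixel columns grow to the right and rows downward; lengths in mm; the calibration is good to about 2 mm. A picture is of the moment at which its call begins: read the wrist's pose just before it. camera_model takes no time and is no camera call; for the wrist camera it gives the pose at the moment of the call.
- bot.close_job(): hands the job in; it is judged then, once.
The state is a dict: "time": time; "joint_positions": joint angles; "dq": joint speeds; "tau": joint torques, N m; "tool_pos": TCP position; "tcp_rot": TCP orientation; "contact_force": force on the tool from outside, world axes, zero at the start; "moment": the same for the moment, N m; "grip_width": finger opening in mm; "finger_force": force on a finger pad.
Only numpy, scipy, OpenCV 4.12 (cv2) and the standard library are available. Lean on these libraries where they do the work, as an engineer would, in place of code of your own. Each camera call takes 0.05 s, during which the arm holds its last target. There are 200 camera calls.

## Working session

There is one attempt and no reset: what is moved stays moved. The work goes in short steps, Python scripts to look and compute and a tool call to move; the robot and the scene stay as the last step left them, time stands still between calls to the robot, and variables do not carry over. Pictures are saved under pics/ and viewed, at most 10 in all, crops included, and the job is handed in when it is done.

Besides the shell and the picture viewer there is one more tool, called after "Request:" by a JSON object that holds its "method" and its "body". servo_tool: Moves the arm, as the interface text tells. Its arguments: {"type":"object","properties":{"deltas":{"type":"array"},"fingers":{"type":"number"}},"required":["deltas"]}

```bash
mkdir -p pics; python3 - <<'E'
from plant import bot
import cv2
for n in("scene","top"):
    cv2.imwrite(f"pics/{n}0.png",bot.capture(n)[:,:,::-1]); m=bot.camera_model(n); print(n,m)
o=bot.get_obs();print(o)
E
```

```text
scene {'mtx': array([[430.33290402,   0.        , 275.71975014],
       [  0.        , 430.33290402, 201.85209913],
       [  0.        ,   0.        ,   1.        ]]), 'xyz': array([1227.18372493,  568.14676496,  940.76218826]), 'rotation': array([-2.3380506 ,  0.01416331,  2.29239382])}
top {'mtx': array([[450.16548371,   0.        , 282.32099866],
       [  0.        , 450.16548371, 210.20385946],
       [  0.        ,   0.        ,   1.        ]]), 'xyz': array([ 424.53522258,  -27.03958739, 1420.88018363]), 'rotation': array([-3.05115873,  0.00519066, -1.54038973])}
{'time': 0.1, 'joint_positions': array([ 9.56018876e-01,  3.42617708e-01,  1.52493900e+00,  1.49167151e-05,
        1.27537107e+00, -1.46021237e-01]), 'dq': array([ 0.00036417, -0.00139616, -0.00251149,  0.0017124 ,  0.00352901,
       -0.00034533]), 'tau': array([ 1.29267861e-03, -4.32005811e+01, -2.44695157e+01,  7.18152174e-02,
        5.25956182e-02, -5.65452615e-05]), 'tool_pos': array([236.95788811, 468.07690808, 226.12668043]), 'tcp_rot': array([-3.14027381e+00, -2.08377648e-04,  2.67283195e+00]), 'contact_force': array([-0.33106348,  0.54702971, -0.4527413 ]), 'moment': array([ 0.00807696, -0.03700299,  0.02063225]), 'finger_force': 0.0, 'grip_width': 91.7478819868524}
```

View pics/top0.png

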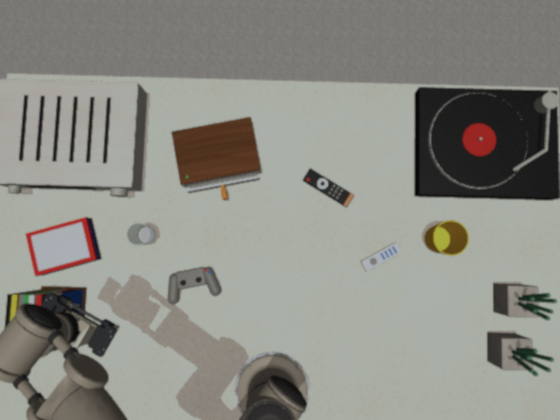

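View pics/scene0.png

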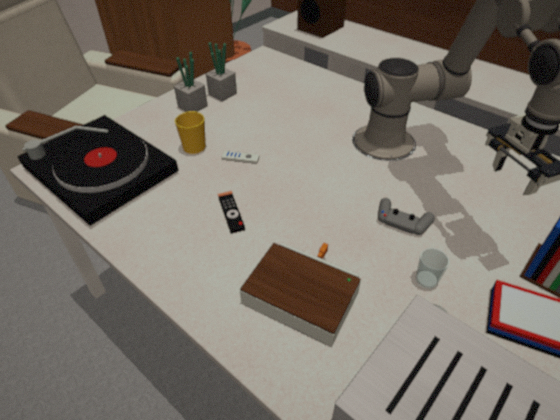

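The top view shows the dock at about (217,152), the orange grip at (225,193), and the black remote at (328,188) with its copper end at lower right (348,200). The scene view agrees: grip at (323,250), remote at (231,212). The white remote is at (381,257) in the top view. Next I'll localise them.

```bash
cat > h.py <<'E'
import numpy as np, cv2
from scipy.spatial.transform import Rotation as Ro
from plant import bot
def rot(r): return Ro.from_euler('xyz',r).as_matrix()
def cast(m,uv,z):
    uv=np.atleast_2d(uv).astype(float)
    d=np.c_[uv,np.ones(len(uv))]@np.linalg.inv(m['mtx']).T@rot(m['rotation']).T
    return m['xyz']+d*((z-m['xyz'][2])/d[:,2])[:,None]
def proj(m,p):
    q=(np.atleast_2d(p)-m['xyz'])@rot(m['rotation'])@m['mtx'].T
    return q[:,:2]/q[:,2:]
def blobs(mask,amin):
    c,_=cv2.findContours(mask.astype(np.uint8),cv2.RETR_EXTERNAL,cv2.CHAIN_APPROX_NONE)
    return sorted([k for k in c if cv2.contourArea(k)>=amin],key=cv2.contourArea,reverse=True)
def cen(c):
    M=cv2.moments(c); return np.array([M['m10'],M['m01']])/M['m00']
def rect(m,c,z):
    p=cast(m,c[:,0,:],z)[:,:2].astype(np.float32); r=cv2.minAreaRect(p); return r
E
python3 - <<'E'
from h import *
rois={'top':dict(dock=(165,110,270,200),grip=(212,180,240,205),rem=(295,160,362,215)),
'scene':dict(dock=(235,240,365,335),grip=(310,238,335,262),rem=(212,185,250,240))}
for n in rois:
    m=bot.camera_model(n); im=cv2.imread(f"pics/{n}0.png"); hsv=cv2.cvtColor(im,cv2.COLOR_BGR2HSV).astype(int)
    H,S,V=hsv[...,0],hsv[...,1],hsv[...,2]
    print(n,'base at',proj(m,[0,0,0]))
    def sub(mask,k):
        x0,y0,x1,y1=rois[n][k]; o=np.zeros_like(mask); o[y0:y1,x0:x1]=mask[y0:y1,x0:x1]; return o
    org=(H<15)&(S>150)&(V>120)
    for k,mask,z in (('dock',(H<20)&(S>90)&(V<150),66),('grip',org,62),('rem',(V<70)|org,20),('rem',org&(S>140),20)):
        for c in blobs(sub(mask,k),4)[:2]:
            r=rect(m,c,z); print(k,cv2.contourArea(c),cen(c),'xy',cast(m,cen(c),z)[0,:2].round(1),'rect',np.round(r[0],1),np.round(r[1],1),round(r[2],1))
            if k=='dock':print(cv2.boxPoints(r).round(0).tolist())
E
```

```text
top base at [[271.67733392 390.0473224 ]]
dock 4108.0 [215.66500325 150.72764525] xy [723.8 193.2] rect [724.3 193. ] [165.6 244.6] 12.5
[[617.0, 294.0], [670.0, 56.0], [832.0, 92.0], [779.0, 330.0]]
rem 190.0 [335.51578947 193.04210526] xy [ 610.3 -180.9] rect [ 616.2 -175.6] [85.9 40.8] 59.8
rem 143.0 [311.68181818 177.74475524] xy [ 656.5 -105.1] rect [ 654.3 -110. ] [50.4 41.4] 61.6
scene base at [[383.78556884 140.16053735]]
dock 5630.5 [302.16899032 286.69490572] xy [735.4 204.5] rect [731.8 196.7] [167.8 245.9] 12.5
[[623.0, 299.0], [676.0, 58.0], [840.0, 95.0], [787.0, 335.0]]
dock 23.0 [323.29710145 253.        ] xy [617.8 180.4] rect [614.  174.8] [42.2 16.6] 16.0
[[591.0, 177.0], [596.0, 161.0], [637.0, 173.0], [632.0, 189.0]]
grip 47.0 [322.38297872 249.66666667] xy [607.6 170. ] rect [608.2 170.2] [45.8 13.2] 16.1
rem 360.5 [230.94960703 213.04946833] xy [ 642.8 -142.8] rect [ 638.6 -148.2] [166.7  42.8] 59.5
```

Request:
{"method": "servo_tool", "body": {"deltas": [[[-0.0465, -0.0099, 0], [0, 0, -3.9]], [[-0.0465, -0.0099, 0], [0, 0, 0]], [[-0.0465, -0.0099, 0], [0, 0, 0]], [[-0.0465, -0.0099, 0], [0, 0, 0]], [[-0.0465, -0.0099, 0], [0, 0, 0]], [[-0.0465, -0.0099, 0], [0, 0, 0]], [[-0.0465, -0.0099, 0], [0, 0, 0]], [[-0.0465, -0.0099, 0], [0, 0, 0]], [[0, 0, 0], [0, 0, -9]], [[0, 0, 0], [0, 0, -9]], [[0, 0, 0], [0, 0, -9]], [[0, 0, 0], [0, 0, -8.4]], [[0, 0, 0], [0, 0, 0]], [[0, 0, 0], [0, 0, 0]]]}}

```text
time: 1.85
tool_pos: [546.8, 247.7, 226.5]
tcp_rot: [3.142, -0.0, -2.927]
contact_force: [-0.5, -0.3, -0.1]
grip_width: 91.5
finger_force: 0.0
```

```bash
python3 - <<'E'
from h import *
o=bot.get_obs();print(o['tool_pos'],o['tcp_rot'],np.degrees(o['tcp_rot'][2]))
m=bot.camera_model("wrist");im=bot.capture("wrist")[:,:,::-1];cv2.imwrite("pics/w1.png",im);np.save("pics/w1.npy",m,allow_pickle=True);print(m)
E
```

```text
[546.76875087 247.72645017 226.48859653] [ 3.14157942e+00 -4.67455846e-04 -2.92729311e+00] -167.72154053063247
{'mtx': array([[326.83173627,   0.        , 276.25766739],
       [  0.        , 326.83173627, 207.11612378],
       [  0.        ,   0.        ,   1.        ]]), 'xyz': array([475.99310615, 232.03338062, 385.94183664]), 'rotation': array([ 2.87169044e+00, -2.41478885e-04,  1.78673538e+00])}
```

View pics/w1.png

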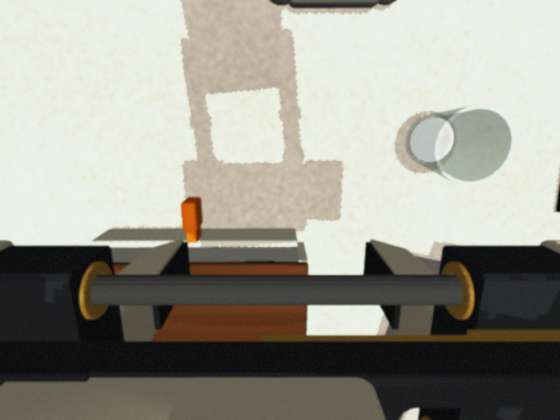

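The wrist view shows the orange grip at about (191,219), the white panel's edge below it, and the tumbler at (470,145). I'll cast the grip's outline onto the plane of its top.

```bash
python3 - <<'E'
from h import *
m=np.load("pics/w1.npy",allow_pickle=True).item();im=cv2.imread("pics/w1.png");hsv=cv2.cvtColor(im,cv2.COLOR_BGR2HSV).astype(int)
H,S,V=hsv[...,0],hsv[...,1],hsv[...,2]
mk=(H<15)&(S>150)&(V>100);mk[:180]=0;mk[255:]=0;mk[:,:170]=0;mk[:,220:]=0
c=blobs(mk,20)[0];a=np.radians(12.5);D=np.array([[np.cos(a),np.sin(a)],[-np.sin(a),np.cos(a)]])
for z in(62,32):
  p=cast(m,c[:,0],z)[:,:2]@D.T;print(z,p.min(0),p.max(0),rect(m,c,z))
for r in range(196,244,4):
  cs=np.where(mk[r])[0];print(r,cs.min(),cs.max(),V[r,cs].tolist())
# panel top edge and dock edges
w=(S<40)&(V>60)
for col in (120,220,280): print(col,[(r,*im[r,col]) for r in range(222,268,3)])
# walnut front edge
wal=(H<20)&(S>90)&(V<170);P=[]
for col in range(205,300,5):
  rr=np.where(wal[255:275,col])[0]
  if len(rr):P.append((col,255+rr[0]))
q=cast(m,np.array(P),66)[:,:2];l=cv2.fitLine(q.astype(np.float32),cv2.DIST_HUBER,0,.01,.01).ravel();print('walnut edge',l,np.degrees(np.arctan2(l[1],l[0])))
E
```

```text
62 [594.69226871  25.54051451] [640.44598308  44.5719483 ] ((595.0614624023438, 167.0498809814453), (46.031944274902344, 17.592947006225586), 8.766082763671875)
32 [602.0788618   16.46768353] [652.06979186  37.26160351] ((606.0880737304688, 161.0318145751953), (50.29498291015625, 19.222217559814453), 8.766096115112305)Traceback (most recent call last):
  File "<stdin>", line 9, in <module>
    return umr_minimum(a, axis, None, out, keepdims, initial, where)
ValueError: zero-size array to reduction operation minimum which has no identity
```

```bash
python3 - <<'E'
from h import *
m=np.load("pics/w1.npy",allow_pickle=True).item();im=cv2.imread("pics/w1.png");hsv=cv2.cvtColor(im,cv2.COLOR_BGR2HSV).astype(int)
H,S,V=hsv[...,0],hsv[...,1],hsv[...,2]
for col in(120,250):print(col,[(r,int(V[r,col]),int(S[r,col])) for r in range(222,268,3)])
wal=(H<20)&(S>90)&(V<170);P=[]
for col in range(205,300,5):
  rr=np.where(wal[250:285,col])[0]
  if len(rr):P.append((col,250+rr[0]))
print(P[:3])
q=cast(m,np.array(P),66)[:,:2];l=cv2.fitLine(q.astype(np.float32),cv2.DIST_HUBER,0,.01,.01).ravel();print('walnut edge',l,np.degrees(np.arctan2(l[1],l[0])))
cv2.imwrite("pics/c1.png",cv2.resize(im[185:275,80:320],None,fx=3.3,fy=3.3,interpolation=cv2.INTER_NEAREST))
E
```

```text
120 [(222, 239, 11), (225, 240, 10), (228, 178, 33), (231, 111, 41), (234, 113, 43), (237, 116, 44), (240, 165, 36), (243, 238, 5), (246, 227, 16), (249, 96, 29), (252, 93, 33), (255, 95, 30), (258, 94, 24), (261, 86, 30), (264, 58, 171), (267, 89, 189)]
250 [(222, 195, 37), (225, 183, 38), (228, 139, 40), (231, 111, 41), (234, 108, 40), (237, 111, 41), (240, 157, 41), (243, 212, 36), (246, 201, 24), (249, 98, 21), (252, 92, 22), (255, 98, 31), (258, 91, 22), (261, 53, 43), (264, 75, 177), (267, 107, 191)]
[(205, np.int64(263)), (210, np.int64(263)), (215, np.int64(263))]
walnut edge [ 2.2820882e-01 -9.7361219e-01  6.2961127e+02  2.3061195e+02] -76.80836
```

View pics/c1.png

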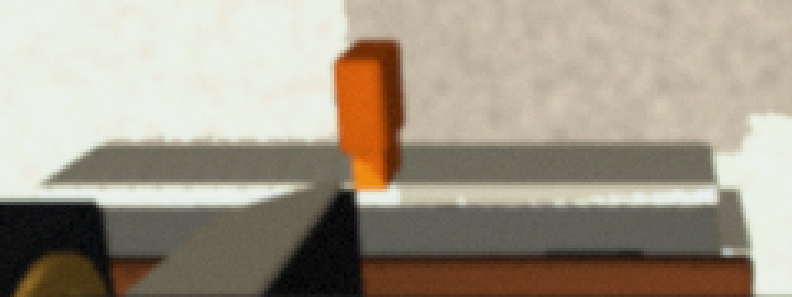

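The crop shows the grip's bright top face at crop columns 337–384, rows 58–153, with the neck behind it.

```bash
python3 - <<'E'
from h import *
m=np.load("pics/w1.npy",allow_pickle=True).item()
t=np.array([[337,58],[384,58],[386,153],[341,153]])/3.3-.5+np.array([80,185])
p=cast(m,t,62)[:,:2];print(p);print(p.mean(0),cv2.minAreaRect(p.astype(np.float32)))
g=p.mean(0);a=np.radians(12.8);print('cradle now',g+103*np.array([np.cos(a),np.sin(a)]),'out',g-27*np.array([np.cos(a),np.sin(a)]))
o=bot.get_obs();d=g-o['tool_pos'][:2];y=o['tcp_rot'][2];print('tool d',d@[np.cos(y),np.sin(y)],d@[np.sin(y),-np.cos(y)],np.degrees(y))
E
```

```text
[[579.0403543  155.51122824]
 [575.9167171  169.75532755]
 [606.70626789 175.06472353]
 [609.77102622 161.08756338]]
[592.85859138 165.35471068] ((592.8438720703125, 165.4214630126953), (31.762775421142578, 14.572929382324219), 10.284899711608887)
cradle now [693.29897487 188.17420593] out [566.52955881 159.37290124]
tool d -27.443896951746705 -90.33631290408455 -167.6862504172417
```

Request:
{"method": "servo_tool", "body": {"deltas": [[[-0.0137, -0.0452, 0], [0, 0, 0]], [[-0.0137, -0.0452, 0], [0, 0, 0]], [[0, 0, 0.04], [0, 0, 0]], [[0, 0, 0.04], [0, 0, 0]], [[0, 0, 0.04], [0, 0, 0]], [[0, 0, 0.03], [0, 0, 0]], [[0, 0, 0.02], [0, 0, 0]], [[0, 0, 0.02], [0, 0, 0]], [[0, 0, 0], [0, 0, 0]]]}}

```text
time: 3.02
tool_pos: [592.0, 165.2, 35.2]
tcp_rot: [3.141, -0.003, -2.926]
contact_force: [0.8, 0.1, -0.2]
grip_width: 92.0
finger_force: 0.0
```

Request:
{"method": "servo_tool", "body": {"deltas": [[[0, 0, 0], [0, 0, 0]], [[0, 0, 0], [0, 0, 0]], [[0, 0, 0], [0, 0, 0]], [[0, 0, 0], [0, 0, 0]], [[0, 0, 0], [0, 0, 0]], [[0, 0, 0], [0, 0, 0]], [[0, 0, 0], [0, 0, 0]], [[0, 0, 0], [0, 0, 0]]], "fingers": 0}}

```text
time: 4.03
tool_pos: [593.2, 165.0, 36.7]
tcp_rot: [-3.141, 0.0, -2.924]
contact_force: [4.5, -20.2, -0.6]
grip_width: 16.4
finger_force: 11.2
```

Request:
{"method": "servo_tool", "body": {"deltas": [[[0, -0.001, 0], [0, 0, 0]], [[0.005, 0, 0], [0, 0, 0]], [[0.01, 0, 0], [0, 0, 0]], [[0.015, 0, 0], [0, 0, 0]], [[0.015, 0, 0], [0, 0, 0]], [[0.015, 0, 0], [0, 0, 0]], [[0.015, 0, 0], [0, 0, 0]], [[0.015, 0, 0], [0, 0, 0]], [[0.01, 0, 0], [0, 0, 0]], [[0.005, 0, 0], [0, 0, 0]], [[0, 0, 0], [0, 0, 0]]]}}

```text
time: 5.4
tool_pos: [490.1, 141.8, 36.7]
tcp_rot: [3.141, -0.001, -2.924]
contact_force: [-0.2, 1.1, -2.1]
grip_width: 15.8
finger_force: 30.0
```

Request:
{"method": "servo_tool", "body": {"deltas": [[[0.004, 0, 0], [0, 0, 0]], [[0.004, 0, 0], [0, 0, 0]], [[0.003, 0, 0], [0, 0, 0]]]}}

```text
time: 5.78
tool_pos: [480.6, 139.7, 36.7]
tcp_rot: [3.141, 0.001, -2.925]
contact_force: [5.3, 3.6, -6.6]
grip_width: 15.9
finger_force: 30.0
```

Request:
{"method": "servo_tool", "body": {"deltas": [[[0.003, 0, 0], [0, 0, 0]], [[0.003, 0, 0], [0, 0, 0]]]}}

```text
time: 6.02
tool_pos: [478.9, 139.3, 36.9]
tcp_rot: [3.141, 0.011, -2.925]
contact_force: [21.4, 9.6, -24.0]
grip_width: 15.5
finger_force: 30.0
```

Request:
{"method": "servo_tool", "body": {"deltas": [[[0.003, 0, 0], [0, 0, 0]], [[0.003, 0, 0], [0, 0, 0]]]}}

```text
time: 6.28
tool_pos: [477.4, 138.9, 37.5]
tcp_rot: [3.141, 0.02, -2.926]
contact_force: [30.1, 15.0, -27.2]
grip_width: 15.9
finger_force: 30.0
```

Request:
{"method": "servo_tool", "body": {"deltas": [[[-0.003, 0, 0], [0, 0, 0]], [[-0.003, 0, 0], [0, 0, 0]], [[0, 0, 0], [0, 0, 0]]]}}

```text
time: 6.65
tool_pos: [477.1, 138.9, 37.5]
tcp_rot: [3.141, 0.006, -2.925]
contact_force: [7.7, 4.6, -5.8]
grip_width: 15.8
finger_force: 30.0
```

Request:
{"method": "servo_tool", "body": {"deltas": [[[0, 0, 0], [0, 0, 0]], [[0, 0, 0], [0, 0, 0]], [[0, 0, 0], [0, 0, 0]], [[0, 0, 0], [0, 0, 0]], [[0, 0, 0], [0, 0, 0]], [[0, 0, 0], [0, 0, 0]]], "fingers": 0.6}}

```text
time: 7.4
tool_pos: [474.2, 138.1, 36.7]
tcp_rot: [3.142, -0.0, -2.925]
contact_force: [0.0, 0.1, 0.0]
grip_width: 55.2
finger_force: 0.0
```

Request:
{"method": "servo_tool", "body": {"deltas": [[[0, 0, -0.02], [0, 0, 0]], [[0, 0, -0.04], [0, 0, 0]], [[0, 0, -0.05], [0, 0, 0]], [[0, 0, -0.06], [0, 0, 0]], [[0, 0, -0.05], [0, 0, 0]], [[-0.03, 0.05, -0.02], [0, 0, 0]], [[-0.03, 0.05, -0.02], [0, 0, 0]], [[-0.0, 0.05, 0], [0, 0, 0]], [[0, 0, 0], [0, 0, 0]], [[0, 0, 0], [0, 0, 0]]]}}

```text
time: 8.65
tool_pos: [500.2, 297.2, 296.4]
tcp_rot: [-3.141, -0.001, -2.924]
contact_force: [0.6, -0.6, -0.1]
grip_width: 55.2
finger_force: 0.0
```

```bash
python3 - <<'E'
from h import *
for n in("wrist","top","scene"):
    m=bot.camera_model(n);im=bot.capture(n)[:,:,::-1];cv2.imwrite(f"pics/{n}2.png",im);np.save(f"pics/{n}2.npy",m,allow_pickle=True)
o=bot.get_obs();print(o['tool_pos'],o['tcp_rot'],o['time'])
im=cv2.imread("pics/top2.png")[110:225,160:370];cv2.imwrite("pics/c2.png",cv2.resize(im,None,fx=3.5,fy=3.5,interpolation=cv2.INTER_CUBIC))
E
```

```text
[500.71946694 296.32610842 296.77072015] [-3.14138272e+00 -9.97455795e-05 -2.92604747e+00] 8.8
```

View pics/c2.png

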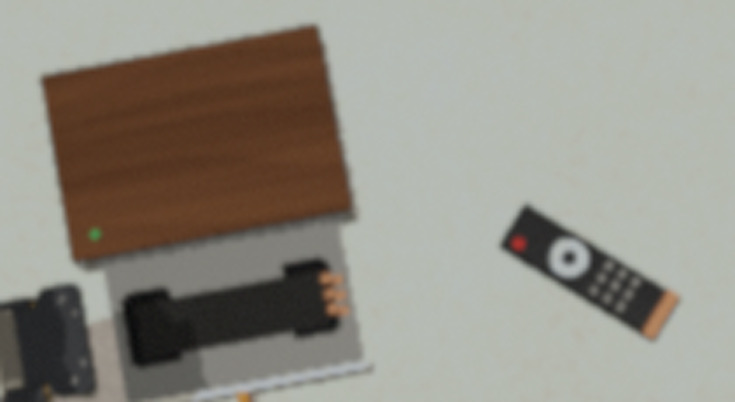

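View pics/wrist2.png

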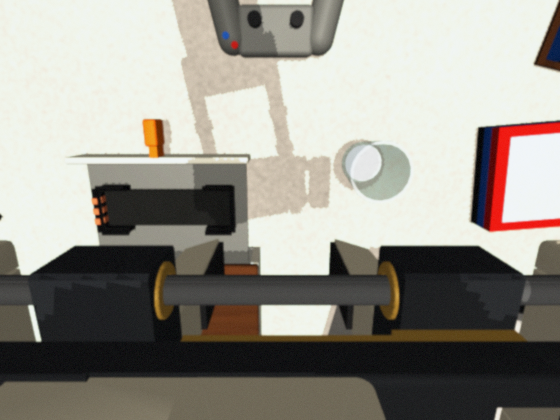

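The tray is out. In the wrist view the cradle is dark at about (168,207), with the contacts at its left end (98,210), which is dock −y, and the grip at (152,133). I'll measure the cradle and the remote.

```bash
python3 - <<'E'
from h import *
a=np.radians(12.5);D=np.array([[np.cos(a),np.sin(a)],[-np.sin(a),np.cos(a)]])
def load(n):
    im=cv2.imread(f"pics/{n}2.png");h=cv2.cvtColor(im,cv2.COLOR_BGR2HSV).astype(int);return np.load(f"pics/{n}2.npy",allow_pickle=True).item(),h[...,0],h[...,1],h[...,2]
def roi(mk,b):
    o=np.zeros_like(mk);o[b[1]:b[3],b[0]:b[2]]=mk[b[1]:b[3],b[0]:b[2]];return o
for n,b,g in(("wrist",(85,180,240,240),(135,112,170,158)),("top",(192,180,262,218),None)):
    m,H,S,V=load(n)
    org=(H<15)&(S>100)&(V>90)
    c=blobs(roi((V<70),b),50)[0];print(n,cen(c))
    for z in(20,36):
        r=rect(m,c,z);p=cast(m,c[:,0],z)[:,:2]@D.T;print(z,np.round(r[0],1),np.round(r[1],1),round(r[2],1),p.min(0).round(1),p.max(0).round(1))
    if n=='wrist':
        dk=roi(V<70,b)
        for col in (145,155,165,175,185,195):
            rr=np.where(dk[:,col])[0];print(col,(cast(m,[[col,rr.min()],[col,rr.max()+1]],20)[:,:2]@D.T).round(1).tolist())
        c=blobs(roi(org,g),20)[0];p=cast(m,c[:,0],62)[:,:2]@D.T;print('grip',p.min(0),p.max(0),cen(c))
        P=[]
        print('V mid row 207',[ (x,int(V[207,x])) for x in range(90,245,3)])
m,H,S,V=load("top")
c=blobs(cv2.morphologyEx(roi((V<100)|((H<15)&(S>80)),(295,160,362,215)).astype(np.uint8),cv2.MORPH_CLOSE,np.ones((5,5))),50)[0]
print('remote top',rect(m,c,18))
m,H,S,V=load("scene")
c=blobs(cv2.morphologyEx(roi((V<90)|((H<15)&(S>120)),(212,185,250,240)).astype(np.uint8),cv2.MORPH_CLOSE,np.ones((5,5))),50)[0]
print('remote scene',rect(m,c,15))
E
```

```text
wrist [165.67067732 208.01298973]
20 [584.8 157.4] [ 70.7 194.3] 12.6 [569.6 -70.1] [640.5 124.2]
36 [579.1 161.9] [ 68.1 187.2] 12.6 [566.3 -60.9] [634.6 126.3]
145 [[576.7, 2.6], [627.0, -2.7]]
155 [[576.7, 16.2], [627.0, 11.3]]
165 [[576.7, 29.9], [627.0, 25.4]]
175 [[575.2, 43.6], [626.9, 39.4]]
185 [[576.6, 57.2], [626.9, 53.5]]
195 [[575.2, 70.9], [626.9, 67.5]]
grip [482.87825984  26.34039473] [525.69824327  48.15983372] [158.64363144 136.10433604]
V mid row 207 [(90, 245), (93, 191), (96, 67), (99, 25), (102, 81), (105, 82), (108, 37), (111, 34), (114, 37), (117, 37), (120, 34), (123, 40), (126, 36), (129, 35), (132, 36), (135, 37), (138, 36), (141, 35), (144, 33), (147, 38), (150, 41), (153, 40), (156, 38), (159, 36), (162, 39), (165, 37), (168, 37), (171, 34), (174, 41), (177, 32), (180, 35), (183, 37), (186, 33), (189, 35), (192, 37), (195, 28), (198, 25), (201, 29), (204, 22), (207, 26), (210, 28), (213, 23), (216, 26), (219, 23), (222, 23), (225, 25), (228, 24), (231, 14), (234, 42), (237, 104), (240, 103), (243, 108)]
top [223.59478168 199.7855875 ]
20 [581.5 164.9] [ 67.5 188.3] 13.1 [568.9 -59.3] [636.4 129.2]
36 [579.7 162.7] [ 66.7 186.2] 13.1 [567. -60.] [633.8 126.4]
remote top ((627.7511596679688, -156.46902465820312), (160.08258056640625, 44.1560173034668), 59.91281509399414)
remote scene ((634.2059326171875, -153.78076171875), (173.49342346191406, 44.02857971191406), 59.62680435180664)
```

Request:
{"method": "servo_tool", "body": {"deltas": [[[0.0041, -0.0499, 0], [0, 0, 0]], [[0.0041, -0.0499, 0], [0, 0, 0]], [[0.0041, -0.0499, 0], [0, 0, 0]], [[0.0041, -0.0499, 0], [0, 0, 0]], [[0.0041, -0.0499, 0], [0, 0, 0]], [[0.0041, -0.0499, 0], [0, 0, 0]], [[0.0041, -0.0499, 0], [0, 0, 0]], [[0.0041, -0.0499, 0], [0, 0, 0]], [[0.0041, -0.0499, 0], [0, 0, 0]], [[0.0041, -0.0499, 0], [0, 0, 0]], [[0.0041, -0.0499, 0], [0, 0, 0]]], "fingers": 1}}

```text
time: 10.18
tool_pos: [574.0, -250.9, 297.0]
tcp_rot: [-3.141, 0.0, -2.926]
contact_force: [0.4, 0.1, 0.0]
grip_width: 91.5
finger_force: 0.0
```

Request:
{"method": "servo_tool", "body": {"deltas": [[[0, 0, 0.01], [0, 0, 10.22]], [[0, 0, 0.01], [0, 0, 10.22]], [[0, 0, 0.01], [0, 0, 10.22]], [[0, 0, 0.01], [0, 0, 10.22]], [[0, 0, 0.01], [0, 0, 10.22]], [[0, 0, 0.01], [0, 0, 10.22]], [[0, 0, 0], [0, 0, 10.22]], [[0, 0, 0], [0, 0, 10.22]], [[0, 0, 0], [0, 0, 10.22]], [[0, 0, 0], [0, 0, 10.22]], [[0, 0, 0], [0, 0, 10.22]], [[0, 0, 0], [0, 0, 10.22]], [[0, 0, 0], [0, 0, 10.22]], [[0, 0, 0], [0, 0, 0]], [[0, 0, 0], [0, 0, 0]]]}}

```text
time: 12.05
tool_pos: [574.3, -248.7, 236.8]
tcp_rot: [3.142, -0.0, 1.042]
contact_force: [-0.4, 0.4, -0.1]
grip_width: 92.1
finger_force: 0.0
```

```bash
python3 - <<'E'
from h import *
n="wrist";m=bot.camera_model(n);im=bot.capture(n)[:,:,::-1].copy();cv2.imwrite(f"pics/{n}3.png",im)
o=bot.get_obs();print(o['tool_pos'],o['tcp_rot'],o['time'])
h=cv2.cvtColor(im,cv2.COLOR_BGR2HSV).astype(int);H,S,V=h[...,0],h[...,1],h[...,2]
mk=((V<90)|((H<15)&(S>100)));mk[236:]=0
mk=cv2.morphologyEx(mk.astype(np.uint8),cv2.MORPH_CLOSE,np.ones((9,9)))
for c in blobs(mk,300):
    print(cen(c),cv2.boundingRect(c))
    for z in(20,10,0):r=rect(m,c,z);print(z,r)
E
```

```text
[ 574.40660375 -248.61370627  236.78821052] [ 3.14150103e+00 -3.42771124e-05  1.04198215e+00] 12.1
[277.24765771  78.3472309 ] (256, 0, 43, 160)
20 ((628.1072387695312, -158.58201599121094), (161.1416778564453, 46.884727478027344), 59.812782287597656)
10 ((628.6049194335938, -157.81346130371094), (165.4247589111328, 48.13092803955078), 59.812835693359375)
0 ((629.1028442382812, -157.04498291015625), (169.7078857421875, 49.377132415771484), 59.812801361083984)
[529.49886105 220.11769172] (470, 190, 90, 46)
20 ((805.888671875, -429.8567199707031), (56.28089904785156, 108.92972564697266), 59.80215072631836)
10 ((811.1119995117188, -436.2986755371094), (57.776817321777344, 111.82501983642578), 59.80215072631836)
0 ((806.6403198242188, -451.5805358886719), (60.81673049926758, 111.80794525146484), 72.74024200439453)
```

View pics/wrist3.png

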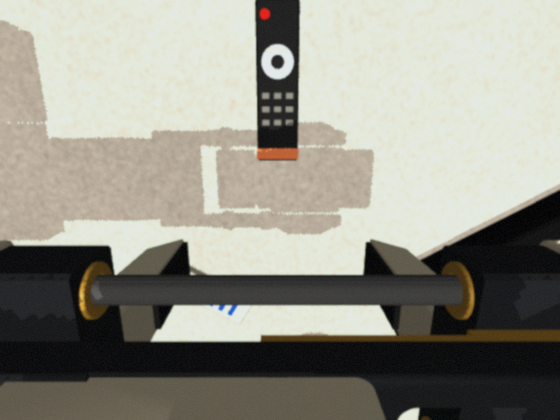

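The wrist view shows the remote at columns 256–298, with its copper end at row 160 and the head running off the top edge. It is aligned with the tool, so the remote's centre is about (629, −157).

Request:
{"method": "servo_tool", "body": {"deltas": [[[0.0355, 0.0003, 0], [0, 0, 0]], [[0.0355, 0.0003, 0], [0, 0, 0]], [[0.0355, 0.0003, 0], [0, 0, 0]], [[0, 0, 0.05], [0, 0, 0]], [[0, 0, 0.05], [0, 0, 0]], [[0, 0, 0.05], [0, 0, 0]], [[0, 0, 0.04], [0, 0, 0]], [[0, 0, 0.02], [0, 0, 0]], [[0, 0, 0.01], [0, 0, 0]], [[0, 0, 0.008], [0, 0, 0]], [[0, 0, 0.003], [0, 0, 0]], [[0, 0, 0], [0, 0, 0]], [[0, 0, 0], [0, 0, 0]]]}}

```text
time: 13.72
tool_pos: [629.8, -156.9, 6.4]
tcp_rot: [3.14, -0.0, 1.04]
contact_force: [0.6, 0.4, 0.4]
grip_width: 91.4
finger_force: 0.0
```

Request:
{"method": "servo_tool", "body": {"deltas": [[[0, 0, 0], [0, 0, 0]], [[0, 0, 0], [0, 0, 0]], [[0, 0, 0], [0, 0, 0]], [[0, 0, 0], [0, 0, 0]], [[0, 0, 0], [0, 0, 0]], [[0, 0, 0], [0, 0, 0]], [[0, 0, 0], [0, 0, 0]], [[0, 0, 0], [0, 0, 0]]], "fingers": 0}}

```text
time: 14.72
tool_pos: [629.4, -156.8, 5.7]
tcp_rot: [-3.142, -0.0, 1.04]
contact_force: [-0.4, 0.1, -0.3]
grip_width: 45.8
finger_force: 30.0
```

Request:
{"method": "servo_tool", "body": {"deltas": [[[0, 0, -0.01], [0, 0, 0]], [[0, 0, -0.02], [0, 0, 0]], [[0, 0, -0.035], [0, 0, 0]], [[0, 0, -0.035], [0, 0, 0]], [[0, 0, -0.035], [0, 0, 0]], [[0, 0, -0.035], [0, 0, 0]], [[0, 0, -0.02], [0, 0, 0]], [[0.014, -0.0101, 0], [0, 0, 0]], [[0.028, -0.0202, 0], [0, 0, 0]], [[0.028, -0.0202, 0], [0, 0, 0]], [[0.028, -0.0202, 0], [0, 0, 0]], [[0.028, -0.0202, 0], [0, 0, 0]], [[0.014, -0.0101, 0], [0, 0, 0]], [[0, 0, 0], [0, 0, -8]], [[0, 0, 0], [0, 0, -9]], [[0, 0, 0], [0, 0, -9]], [[0, 0, 0], [0, 0, -9]], [[0, 0, 0], [0, 0, -8]], [[0, 0, 0], [0, 0, 0]], [[0, 0, 0], [0, 0, 0]]]}}

```text
time: 17.23
tool_pos: [613.0, 15.1, 195.4]
tcp_rot: [-3.141, -0.0, 1.788]
contact_force: [-0.3, -0.1, -0.4]
grip_width: 45.7
finger_force: 30.0
```

```bash
python3 - <<'E'
from h import *
n="wrist";m=bot.camera_model(n);im=bot.capture(n)[:,:,::-1].copy();cv2.imwrite(f"pics/{n}4.png",im);np.save("pics/wrist4.npy",m,allow_pickle=True)
o=bot.get_obs();print(o['tool_pos'],o['tcp_rot'],o['time'])
E
```

```text
[613.05046282  15.03545303 195.48381103] [-3.14129230e+00 -1.11617431e-04  1.78810335e+00] 17.275
```

View pics/wrist4.png

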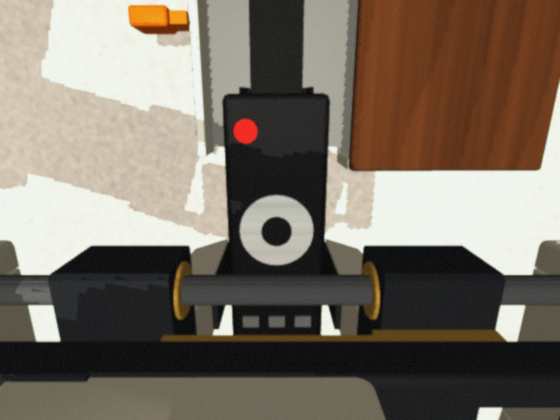

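The view shows the held remote head-first with its head end at row 95, columns 225–328. Beyond it is the cradle bed at columns 249–302.

```bash
python3 - <<'E'
from h import *
m=np.load("pics/wrist4.npy",allow_pickle=True).item();im=cv2.imread("pics/wrist4.png");V=cv2.cvtColor(im,cv2.COLOR_BGR2HSV)[...,2].astype(int)
L=[];R=[]
for r in range(10,80,3):
    x=np.where(V[r,215:340]<75)[0]+215;L.append((x.min(),r));R.append((x.max()+1,r))
for E in(L,R):
    q=cast(m,np.array(E),20)[:,:2];l=cv2.fitLine(q.astype(np.float32),cv2.DIST_HUBER,0,.01,.01).ravel();print(np.degrees(np.arctan2(l[1],l[0])),l[2:])
    a=np.radians(12.5);print("x' ",l[2:]@[np.cos(a),np.sin(a)])
tp=np.array([613.05,15.04]);yaw=1.7881;X=np.array([np.cos(yaw),np.sin(yaw)]);Y=np.array([np.sin(yaw),-np.cos(yaw)])
hd=cast(m,[[240,95],[312,95]],209.8)[:,:2]-tp;print('head ahead',hd@X)
for r in(120,150,190,220):
    x=np.where(V[r,215:340]<75)[0]+215
    x0,x1=x.min(),x.max()+1
    print(r,(cast(m,[[x0,r],[x1,r]],209.8)[:,:2]-tp)@Y)
c=np.array([580.4,162.2]);d=c-tp;print('to cradle tool',d@X,d@Y)
E
```

```text
-77.469025 [559.97485 139.40123]
x'  576.8731619479228
-77.48414 [607.54846 149.96413]
x'  625.6053151615927
head ahead [80.14364212 80.17728935]
120 [-23.32336083  21.6891973 ]
150 [-22.97214833  21.37022712]
190 [-23.23253084  21.67637835]
220 [-22.85804603  21.80336163]
to cradle tool 150.738396338268 -0.15482043543420118
```

Request:
{"method": "servo_tool", "body": {"deltas": [[[0.012, 0, 0], [0, 0, 0]], [[0.03, 0, 0], [0, 0, 0]], [[0.03, 0, 0], [0, 0, 0]], [[0.03, 0, 0], [0, 0, 0]], [[0.03, 0, 0], [0, 0, 0]], [[0.0197, 0, 0], [0, 0, 0]], [[0, 0, 0], [0, 0, 0]], [[0, 0, 0.03], [0, 0, 0]], [[0, 0, 0.03], [0, 0, 0]], [[0, 0, 0.03], [0, 0, 0]], [[0, 0, 0.025], [0, 0, 0]], [[0, 0, 0.01], [0, 0, 0]], [[0, 0, 0], [0, 0, 0]], [[0, 0, 0], [0, 0, 0]]]}}

```text
time: 19.02
tool_pos: [581.0, 163.0, 71.9]
tcp_rot: [3.139, 0.0, 1.79]
contact_force: [-0.3, 0.4, -0.9]
grip_width: 45.8
finger_force: 30.0
```

```bash
python3 - <<'E'
from h import *
o=bot.get_obs();print(o['tool_pos'],o['tcp_rot'],o['time'],o['contact_force'])
p=o['tool_pos'];a=np.radians(12.5);print("x'y'",p[0]*np.cos(a)+p[1]*np.sin(a),-p[0]*np.sin(a)+p[1]*np.cos(a))
n="wrist";m=bot.camera_model(n);im=bot.capture(n)[:,:,::-1].copy();cv2.imwrite(f"pics/{n}5.png",im);np.save("pics/wrist5.npy",m,allow_pickle=True)
E
```

```text
[581.01601827 163.00287227  71.93738939] [3.13936640e+00 1.92419696e-04 1.79008374e+00] 19.025 [-0.33687978  0.40623391 -0.93892685]
x'y' 602.5238974514627 33.384170662243605
```

View pics/wrist5.png

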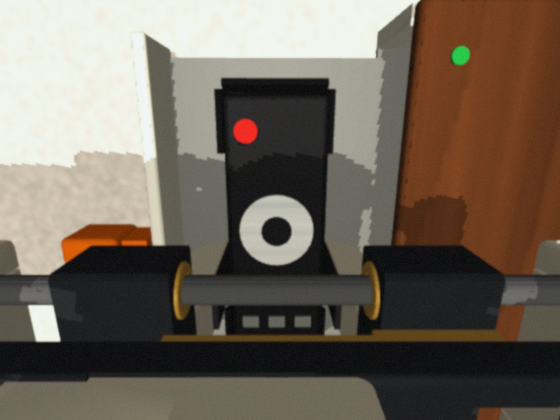

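The remote is now over the cradle. The head pocket shows around it at columns 216–334, against 225–328 for the remote, and the pocket's end wall is at rows 80–90.

```bash
python3 - <<'E'
from h import *
m=np.load("pics/wrist5.npy",allow_pickle=True).item();im=cv2.imread("pics/wrist5.png");V=cv2.cvtColor(im,cv2.COLOR_BGR2HSV)[...,2].astype(int)
tp=np.array([581.02,163.0]);yaw=1.7895;X=np.array([np.cos(yaw),np.sin(yaw)]);Y=np.array([np.sin(yaw),-np.cos(yaw)])
for r in (100,115,130,140):
    x=np.where(V[r,190:360]<60)[0]+190
    print(r,x.min(),x.max(),(cast(m,[[x.min(),r],[x.max()+1,r]],36)[:,:2]-tp)@Y)
for c in(240,260,300):print(c,V[72:105,c].tolist(),((cast(m,[[c,79],[c,91]],36)[:,:2]-tp)@X).round(1))
print(bot.get_obs()['tool_pos'])
E
```

```text
100 215 334 [-35.64573606  32.58057756]
115 216 333 [-35.46189756  32.41546874]
130 217 332 [-35.2736872  32.2464355]
140 217 332 [-35.53640547  32.52309211]
240 [173, 169, 173, 168, 164, 130, 72, 26, 24, 22, 25, 16, 22, 19, 13, 14, 14, 16, 18, 12, 21, 21, 15, 19, 23, 31, 37, 38, 43, 48, 46, 47, 44] [91.7 85.3]
260 [169, 170, 172, 168, 165, 141, 83, 40, 22, 24, 20, 22, 18, 18, 20, 11, 17, 17, 17, 13, 19, 17, 18, 20, 27, 29, 36, 40, 46, 47, 46, 44, 48] [91.7 85.4]
300 [169, 171, 171, 169, 167, 144, 89, 40, 20, 26, 20, 22, 19, 19, 16, 18, 15, 20, 19, 16, 16, 17, 20, 21, 29, 32, 37, 42, 44, 46, 45, 42, 44] [91.8 85.4]
[580.97691311 163.08112162  71.99913471]
```

Request:
{"method": "servo_tool", "body": {"deltas": [[[0, -0.0007, 0], [0, 0, 0]], [[0, 0, 0.006], [0, 0, 0]], [[0, 0, 0.006], [0, 0, 0]], [[0, 0, 0.006], [0, 0, 0]], [[0, 0, 0.006], [0, 0, 0]], [[0, 0, 0.004], [0, 0, 0]], [[0, 0, 0.004], [0, 0, 0]], [[0, 0, 0], [0, 0, 0]]]}}

```text
time: 20.08
tool_pos: [579.3, 162.9, 38.4]
tcp_rot: [-3.141, -0.0, 1.79]
contact_force: [0.6, 0.0, -1.7]
grip_width: 45.5
finger_force: 30.0
```

Request:
{"method": "servo_tool", "body": {"deltas": [[[0, 0, 0.003], [0, 0, 0]], [[0, 0, 0.003], [0, 0, 0]], [[0, 0, 0.002], [0, 0, 0]], [[0, 0, 0], [0, 0, 0]]]}}

```text
time: 20.58
tool_pos: [579.3, 162.9, 30.5]
tcp_rot: [-3.141, -0.0, 1.79]
contact_force: [0.2, -0.1, -1.0]
grip_width: 45.8
finger_force: 30.0
```

Request:
{"method": "servo_tool", "body": {"deltas": [[[0, 0, 0.002], [0, 0, 0]], [[0, 0, 0.001], [0, 0, 0]], [[0, 0, 0.001], [0, 0, 0]], [[0, 0, 0], [0, 0, 0]]]}}

```text
time: 21.08
tool_pos: [579.4, 163.0, 26.7]
tcp_rot: [-3.142, -0.0, 1.79]
contact_force: [-0.9, -0.4, -1.2]
grip_width: 46.2
finger_force: 30.0
```

Request:
{"method": "servo_tool", "body": {"deltas": [[[0, 0, 0.001], [0, 0, 0]], [[0, 0, 0], [0, 0, 0]]]}}

```text
time: 21.32
tool_pos: [579.5, 163.0, 25.7]
tcp_rot: [3.142, -0.0, 1.79]
contact_force: [0.7, -0.8, -1.9]
grip_width: 45.9
finger_force: 30.0
```

Request:
{"method": "servo_tool", "body": {"deltas": [[[0, 0, 0.001], [0, 0, 0]], [[0, 0, 0], [0, 0, 0]]]}}

```text
time: 21.58
tool_pos: [579.8, 163.1, 25.7]
tcp_rot: [3.14, 0.0, 1.79]
contact_force: [-1.0, -0.4, 5.1]
grip_width: 46.0
finger_force: 30.0
```

Contact is 5 N upward at exactly the seated height. I'll release with a narrow opening, keeping clear of the housing, and lift.

Request:
{"method": "servo_tool", "body": {"deltas": [[[0, 0, 0], [0, 0, 0]], [[0, 0, 0], [0, 0, 0]], [[0, 0, 0], [0, 0, 0]], [[0, 0, 0], [0, 0, 0]]], "fingers": 0.65}}

```text
time: 22.08
tool_pos: [579.4, 162.9, 24.6]
tcp_rot: [-3.141, -0.0, 1.79]
contact_force: [1.2, -0.1, 0.7]
grip_width: 59.7
finger_force: 0.0
```

Request:
{"method": "servo_tool", "body": {"deltas": [[[0, 0, -0.005], [0, 0, 0]], [[0, 0, -0.01], [0, 0, 0]], [[0, 0, -0.02], [0, 0, 0]], [[0, 0, -0.04], [0, 0, 0]], [[0, 0, -0.05], [0, 0, 0]], [[0, 0, -0.05], [0, 0, 0]], [[0, 0, -0.04], [0, 0, 0]], [[-0.05, 0, 0], [0, 0, 0]], [[-0.05, 0, 0], [0, 0, 0]], [[-0.05, 0, 0], [0, 0, 0]], [[0, 0, 0], [0, 0, 0]], [[0, 0, 0], [0, 0, 0]]]}}

```text
time: 23.58
tool_pos: [611.9, 16.9, 240.2]
tcp_rot: [3.141, -0.0, 1.79]
contact_force: [0.1, 0.4, -0.3]
grip_width: 59.8
finger_force: 0.0
```

```bash
python3 - <<'E'
from h import *
n="wrist";m=bot.camera_model(n);im=bot.capture(n)[:,:,::-1].copy();cv2.imwrite(f"pics/{n}6.png",im)
o=bot.get_obs();print(o['tool_pos'],o['tcp_rot'],o['time'])
E
```

```text
[611.88375657  17.46526813 240.14916806] [ 3.14118114e+00 -4.25602392e-04  1.79098983e+00] 23.625
```

View pics/wrist6.png

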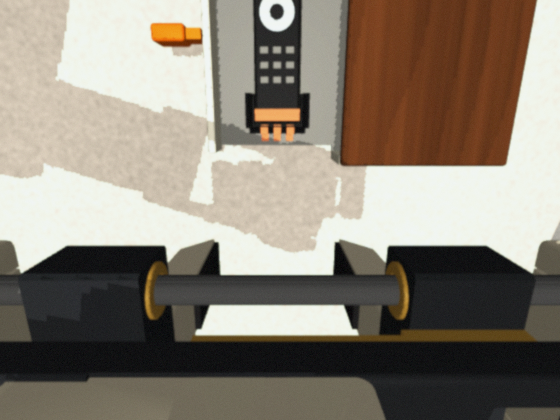

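The view shows the remote seated between the pockets, with its copper band (row 115) beside the contacts (row 131). I'll check the tray position numerically and hand in if it's right.

```bash
python3 - <<'E'
from h import *
m=bot.camera_model("wrist");im=cv2.imread("pics/wrist6.png");h=cv2.cvtColor(im,cv2.COLOR_BGR2HSV).astype(int)
a=np.radians(12.5);D=np.array([[np.cos(a),np.sin(a)],[-np.sin(a),np.cos(a)]])
V=h[...,2];x=[(np.where(V[r,225:335]<75)[0]+225) for r in (40,60,80)]
rem=np.mean([cast(m,[[q.min(),r],[q.max()+1,r]],40)[:,:2].mean(0)@D.T for q,r in zip(x,(40,60,80))],0)
cop=(cast(m,[[277,121]],40)[:,:2]@D.T)[0]
g=blobs((h[...,0]<15)&(h[...,1]>150)&(V>90)&(np.arange(420)[:,None]<50)&(np.arange(560)<220),20)[0];p=cast(m,g[:,0],62)[:,:2]@D.T
print('remote x\'',rem[0],'(601.8)','copper end y\'',cop[1],'(-50)','grip',p.min(0),p.max(0))
if abs(rem[0]-601.8)<4 and abs(cop[1]+50.1)<5: print(bot.close_job())
E
```

```text
remote x' 601.3596265439616 (601.8) copper end y' -48.174961384670176 (-50) grip [483.69911788  20.93156754] [529.85721295  38.7867756 ]
the job is handed in; nothing more can be done
None
```

The job is handed in at about 24 s of the 58 s allowed. The tray is out at its stop and the remote lies face up in the cradle with its copper end at the contacts. The last wrist-camera check put it within about 2 mm of target. The gripper is clear and no bystander was touched; the judge's verdict was not shown.

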